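# Set the stop collar to the blue setting fork

### The arm

A 7-joint arm with a two-finger parallel gripper is mounted at the origin on a cart in front of the work surface, level with it; the furniture and walls round the work are solid. World frame = base frame: x ahead of the robot, y to its left, z up, the work surface at z = 0. Lengths are in m, angles in degrees, forces in N, time in s.
With the tool pointing down it reaches from about 0.425 to 0.875 m from the base axis. Payload 8.4 kg.
Tool frame: the origin (TCP) lies on the centre line of the jaws, within the pads' length; the fingertips stand 19 mm ahead of it and the grasp point (between the pads) is the TCP; z points along the fingers, y is the line along which they close (so a half turn about z gives the same grasp; the last joint's range is limited). The gripper opens to 87 mm and grips with 3 to 60 N. Pads are 19 mm wide; open, the fingers measure 117 mm over their backs; the gripper's body (75 mm by 190 mm) begins 51 mm behind the grasp point.
Start: joints at [-73.121, 19.091, 2.286, 83.961, -0.768, 76.965, -3.352], TCP at [0.249, 0.6, 0.242] pointing down, gripper open.
Joint ranges: [-147.57, 147.57], [-21.85, 119.76], [-74.77, 79.35], [14.55, 137.4], [-85.83, 265.84], [4.83, 119.75], [-152.11, 152.11]. Speed limits (degrees/s): [127.2, 127.2, 159.86, 159.86, 180, 180, 180].

### API

Orientations are given as a 3x3 rotation matrix whose columns are the frame's x, y, z axes.
In Python, from plant import manip gives the robot as it stands.
- The arm moves only by the tool servo_tool, never from a script. Its argument "rows" is text: rows parted by semicolons, each of 7 numbers parted by spaces: the shift along the world's x, y, z in mm, then the turn, a rotation vector about the world's x, y, z in rad, then the opening, from 0 (shut) to 1 (fully open). In form: x y z wx wy wz gripper; .... A call has 1 to 8 rows; each row shifts and turns the commanded pose from where the row before left it; what a row does not reach is not made up. A row lasts 1/12 s, in which the tool goes at most 41.7 mm and 7.16 degrees, less where a joint would pass 70% of its speed; a pose out of reach is approached as far as the arm can. A call with a gripper value outside its range is refused whole. The fingers move at their own pace and stop on an object; "force" is the grip in N (left out, the last holds). Time passes only in rows, so rows that do not move let the fingers close. It gives the time, the measured TCP pose, the force, the opening and the grip force at its end, in the units of the state.
- manip.sense(): the state, without advancing time (a new reading comes with each control period).
- manip.camera(name): name is "scene" or "top" or "wrist"; returns a dict with "frame" (400x640x3 uint8, blue, green, red), "vertical_fov" (degrees; the focal length in pixels is half the picture's height over the tangent of half this angle, whatever the lens; pixels are square), "cx", "cy" (the principal point, pixels), "extrinsics" (4x4, takes a point from world to camera coordinates); the wrist camera has in their place "mount" (4x4, takes a point from camera to tool coordinates, whose origin is the TCP and whose axes are the flange's). Camera axes: x right, y down, z forward; pixel columns grow to the right and rows downward; lengths in m; the calibration is good to about 2 mm. The wrist camera is an equidistant fisheye: a pixel r from the principal point sees the ray r / f radians off the axis. A picture is of the moment at which its call begins: read the wrist's pose just before it. There is no depth.
- manip.job_done(): hands the job in; it is judged then, once.
The state is a dict: "clock": time; "joints": joint angles; "dq": joint speeds; "tau": joint torques, N m; "eef_pos": TCP position; "tool_rot": TCP orientation; "ft_force": force on the tool from outside, world axes, zero at the start; "ft_torque": the same for the moment, N m; "width": finger opening in m; "gripper_force": force on a finger pad.
Only numpy, scipy, OpenCV 4.12 (cv2) and the standard library are available. Lean on these libraries where they do the work, as an engineer would, in place of code of your own. Each camera call takes 0.05 s, during which the arm holds its last target. There are 200 camera calls.

### The job

Set the brass stop collar on the threaded stand to the height of the blue setting fork: slide the fork flat along the stand's base until it is fully home round the rod beneath the collar, then, with the fork there, spin the knurled collar clockwise down the thread until it just nips the fork, and leave it holding the fork lightly. Go by feel: do not shove the fork hard against the rod and do not tighten the collar hard. Leave the yellow fork, the beaker and the red-capped jar where they stand.

Things in the scene. Friction and masses are not known exactly. Their poses are not given: they have to be found in the camera images.
- stand: Grey round base, 160 mm across and 10 mm thick, fixed to the worktop, anywhere on it may carry the fork. Origin at the centre of its underside, on the rod's axis; z up; its yaw means nothing.
- rod: Upright steel threaded rod, 16 mm in diameter, fixed in the middle of the stand; origin on its axis at the top face of the base, its top 100 mm above that. Right-hand coarse thread, 30 mm a turn: turned clockwise seen from above the collar goes down, 4.8 mm per radian; it stays where it is left.
- collar: Brass knurled collar on the rod, 44 mm across, 36 mm high, rod end showing through; origin at the centre of its underside, 59 to 68 mm above the worktop at the start. Grip its side from above. It turns against about 0.06 N m of friction; bearing on the fork the torque climbs within 0.1 rad, by about 0.006 N m per newton: 0.1 to 0.2 N m is a light nip, which it keeps when let go.
- blue_fork: Blue setting fork, 0.18 kg, 132 mm long, 48 mm wide; its block is about 40 mm high (worn: true to a millimetre). Origin on its underside, where the rod's axis lies when it is home; x points out between the prongs, z up. Slot 19.5 mm wide, closed 8 mm behind the origin; prongs reach 30 mm ahead of it, flaring over the last 12 mm. A tail 18 mm high runs back to x = -102 mm.
- yellow_fork: Yellow setting fork, same form and plan but 30 mm high, fin top at 52 mm; not wanted. Origin and axes as for the blue one.
- beaker: Steel beaker, 68 mm across, 74 mm high, loose; origin at the centre of its foot.
- red_jar: Jar with a red cap, 52 mm across, 76 mm high, loose; origin at the centre of its foot.
- blue_fin (a point): Top centre of the blue fork's upright handle fin, on the tail 80 mm behind the origin, 62 mm above the underside; the fin is 14 mm thick (along the fork's y) and 36 mm long (along x): pinch it across its thickness, from above.
Mind the look-alikes: they are no part of the job. What is meant by the stand is not brown or orange, and is the larger of those in its own colour.

How it is judged:
By the outcome, as a careful person would: the job done as asked, in the order asked, and still so for the second after the job is handed in, with the robot touching nothing.
It also fails if it takes over 72 s, if anything falls off the work surface, if the arm or the gripper's body presses on something with over 40 N, if the wrist force passes 120 N, or if a joint passes its speed limit or range.

## Working session

There is one attempt and no reset: what is moved stays moved. The work goes in short steps, Python scripts to look and compute and a tool call to move; the robot and the scene stay as the last step left them, time stands still between calls to the robot, and variables do not carry over. Pictures are saved under pics/ and viewed, at most 10 in all, crops included, and the job is handed in when it is done.

Besides the shell and the picture viewer there is one more tool, called after "Request:" as name(argument=value, ...) on one line, values as JSON. servo_tool: Moves the arm, as the interface text tells. Its arguments: {"type":"object","properties":{"rows":{"type":"string"},"force":{"type":"number"}},"required":["rows"]}

```bash
mkdir -p pics; cat > h.py <<'E'
import numpy as np, cv2, json
from plant import manip
def cam(n,save=None):
    s=manip.sense(); c=manip.camera(n)
    if save: cv2.imwrite('pics/'+save,c['frame'])
    return s,c
def f(c): return c['frame'].shape[0]/2/np.tan(np.radians(c['vertical_fov'])/2)
def ray(c,u,v,s=None):
    F=f(c); x=(u-c['cx']); y=(v-c['cy'])
    if 'mount' in c:
        r=np.hypot(x,y); t=r/F; d=np.array([np.sin(t)*x/max(r,1e-9),np.sin(t)*y/max(r,1e-9),np.cos(t)])
        M=np.array(c['mount']); R=np.array(s['tool_rot']).reshape(3,3)
        return np.array(s['eef_pos'])+R@M[:3,3], R@M[:3,:3]@d
    E=np.array(c['extrinsics']); d=np.array([x/F,y/F,1.])
    return -E[:3,:3].T@E[:3,3], E[:3,:3].T@d
def onz(c,u,v,z,s=None):
    o,d=ray(c,u,v,s); return o+d*(z-o[2])/d[2]
E
python3 - <<'E'
from h import *
s,c=cam('top','top.png'); print(s['clock'],c['vertical_fov'],c['cx'],c['cy'],np.round(c['extrinsics'],3).tolist())
s,c=cam('scene','scene.png'); print(np.round(c['extrinsics'],3).tolist(),c['vertical_fov'])
print(s)
E
```

```text
0.0 54.999527029294796 310.44305119202585 200.6552520762532 [[-0.011, -1.0, -0.018, -0.101], [-0.998, 0.012, -0.056, 0.542], [0.056, 0.017, -0.998, 1.487], [0.0, 0.0, 0.0, 1.0]]
[[0.896, -0.445, -0.01, -0.516], [-0.309, -0.606, -0.733, 0.134], [0.32, 0.659, -0.681, 1.613], [0.0, 0.0, 0.0, 1.0]] 44.956794655860165
{'clock': 0.05, 'joints': array([-73.11937527,  19.1304938 ,   2.28498934,  84.01061929,
        -0.76816434,  76.96497845,  -3.35325018]), 'dq': array([-0.03844798, -0.07939705,  0.10809405, -0.03382064, -0.04330658,
       -0.01889015, -0.01276282]), 'tau': array([ 3.62524821e-03, -6.58426094e+01,  1.34107009e+00, -4.05126607e+01,
       -5.97739988e-02,  4.14027949e-02,  8.92486946e-05]), 'eef_pos': array([0.24927939, 0.59983131, 0.24067736]), 'tool_rot': array([[-9.23429745e-01,  3.83767173e-01, -5.12440130e-04],
       [ 3.83767502e-01,  9.23428532e-01, -1.50046806e-03],
       [-1.02628550e-04, -1.58223471e-03, -9.99998743e-01]]), 'ft_force': array([ 0.60128944,  0.1903239 , -0.75617911]), 'ft_torque': array([-0.02787875,  0.0102121 , -0.00623136]), 'gripper_force': 0.0, 'width': 0.08683116832639025}
```

View pics/top.png

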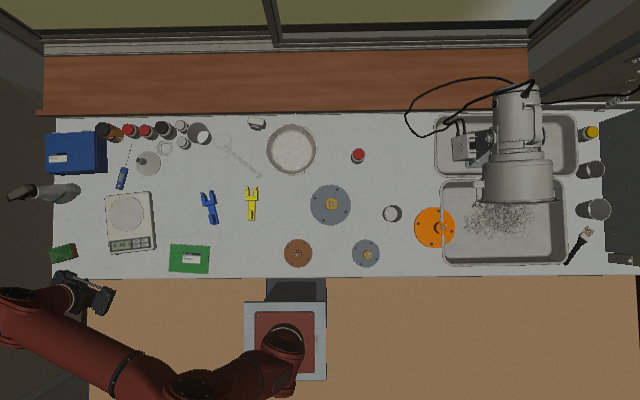

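View pics/scene.png

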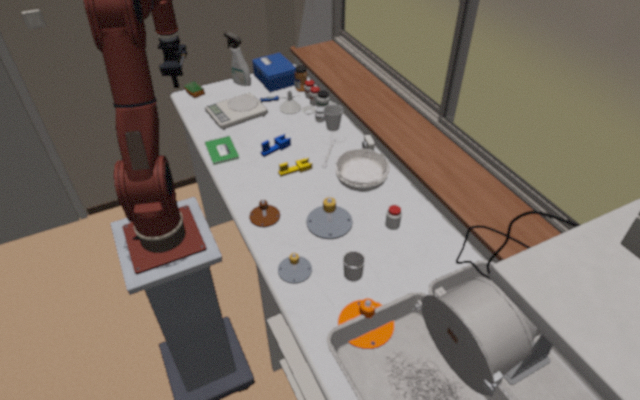

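The stand candidates in the top view are the large grey at (330,204), the small grey at (366,253), the brown at (298,253) and the orange at (435,228). The large grey one fits: it is neither brown nor orange, and it is the larger of the two greys. The blue fork is at (209,207), the yellow fork at (251,203), the beaker at (392,213) and the red jar at (358,155).

```bash
python3 - <<'E'
from h import *
s,c=cam('top'); im=c['frame']
for n,p,z in [('stand',(330,204),.01),('beaker',(392,213),.037),('jar',(358,155),.076),('small',(366,253),.01),('brown',(298,253),.01),('yellow',(251,203),.02),('blue',(209,207),.02)]:
    print(n,np.round(onz(c,*p,z),3))
g=im[175:235,295:365]
hsv=cv2.cvtColor(im,cv2.COLOR_BGR2HSV)
m=cv2.inRange(hsv,(105,150,60),(125,255,255)); m[:, :190]=0; m[:,240:]=0
n,l,st,ce=cv2.connectedComponentsWithStats(m)
for i in range(1,n):
    if st[i,4]>20: print(st[i],ce[i])
ys,xs=np.where(m>0); P=np.array([onz(c,x,y,.02)[:2] for x,y in zip(xs,ys)])
print(P.mean(0)); U,S,V=np.linalg.svd(P-P.mean(0)); print(V[0], np.ptp((P-P.mean(0))@V[0]))
F=lambda n,a:cv2.imwrite('pics/'+n,a)
F('crop.png',np.hstack([cv2.resize(im[165:270,190:260],None,fx=5,fy=5),cv2.resize(im[165:270,300:385],None,fx=5,fy=5)]))
print(hsv[190,330],hsv[253,360])
E
```

```text
stand [ 0.527 -0.184  0.01 ]
beaker [ 0.489 -0.42   0.037]
jar [ 0.707 -0.289  0.076]
small [ 0.335 -0.321  0.01 ]
brown [ 0.338 -0.057  0.01 ]
yellow [0.534 0.125 0.02 ]
blue [0.52  0.289 0.02 ]
[201 190  17  35 202] [209.78217822 206.93069307]
[0.5206757  0.28606908]
[-0.95821889 -0.28603595] 0.13219015386026364
[100  22 103] [103  18 102]
```

View pics/crop.png

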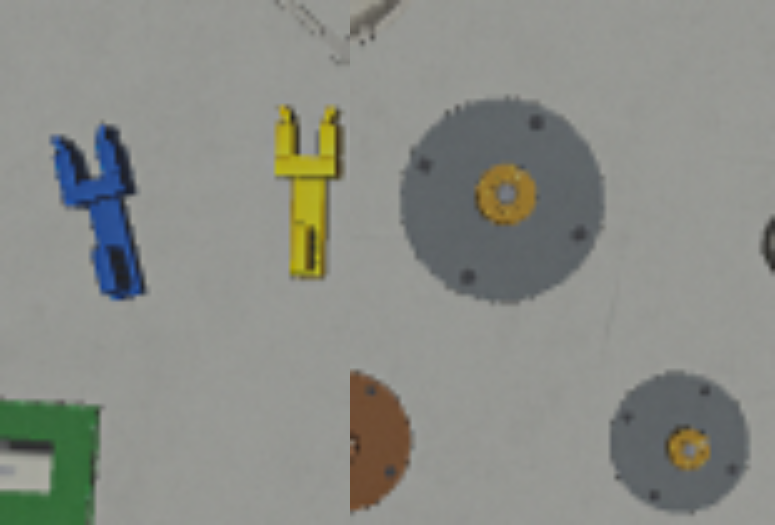

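The crop shows the big grey stand with its brass collar (left of the small grey one), and the blue fork with its prongs toward +x and its fin at the near end. I'll move above the blue fork's fin for a wrist view.

Request:
servo_tool(rows="15 -27 0 0 0 0.056 1;15 -27 0 0 0 0.056 1;15 -27 0 0 0 0.056 1;15 -27 0 0 0 0.056 1;15 -27 0 0 0 0.056 1;15 -27 0 0 0 0.056 1;15 -27 0 0 0 0.056 1;15 -27 0 0 0 0.056 1")

```text
clock: 0.82
eef_pos: [0.3698, 0.3827, 0.2414]
tool_rot: [[-0.998, -0.057, -0.0], [-0.057, 0.998, -0.0], [0.0, -0.0, -1.0]]
ft_force: [0.7, -0.3, 0.6]
width: 0.0868
gripper_force: 0.0
```

Request:
servo_tool(rows="20 -27 0 0 0 0.056 1;20 -27 0 0 0 0.056 1;20 -27 0 0 0 0.056 1;20 -27 0 0 0 0.056 1;0 0 0 0 0 0 1;0 0 0 0 0 0 1;0 0 0 0 0 0 1")

```text
clock: 1.4
eef_pos: [0.449, 0.2766, 0.2414]
tool_rot: [[-0.962, -0.274, -0.0], [-0.274, 0.962, 0.0], [0.0, 0.0, -1.0]]
ft_force: [-1.2, 0.4, 0.1]
width: 0.0869
gripper_force: 0.0
```

```bash
python3 - <<'E'
from h import *
s,c=cam('wrist','w1.png'); print(s['clock'],s['eef_pos'],s['tool_rot'],np.round(c['mount'],3).tolist(),f(c),c['cx'],c['cy'])
E
```

```text
1.4 [0.44902712 0.27658018 0.24138265] [[-9.61728764e-01 -2.74002814e-01 -4.91743498e-04]
 [-2.74002902e-01  9.61728858e-01  1.19236351e-04]
 [ 4.40252817e-04  2.49412174e-04 -9.99999872e-01]] [[-0.001, -0.963, -0.27, 0.075], [1.0, -0.001, -0.0, -0.001], [-0.0, -0.27, 0.963, -0.144], [0.0, 0.0, 0.0, 1.0]] 309.70691628693146 320.7268643286092 195.32631262029525
```

View pics/w1.png

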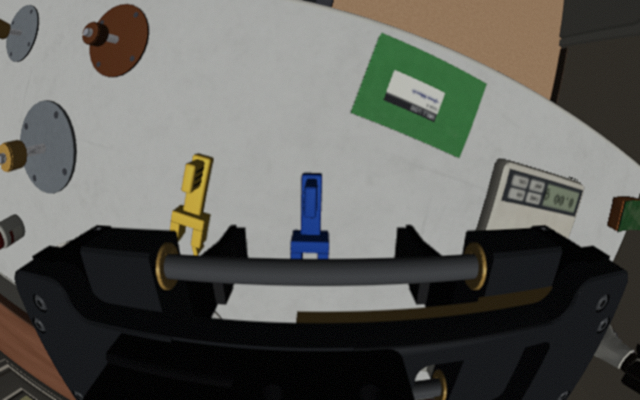

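The wrist view shows the blue fork centred at column 311, with the tail end at (311,174), the fin at about (311,195) and the block at (310,243). I'll enlarge it to read the edges.

```bash
python3 - <<'E'
from h import *
im=cv2.imread('pics/w1.png'); cv2.imwrite('pics/w1c.png',cv2.resize(im[165:265,270:350],None,fx=6,fy=6,interpolation=cv2.INTER_CUBIC))
E
```

```text
(no output)
```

View pics/w1c.png

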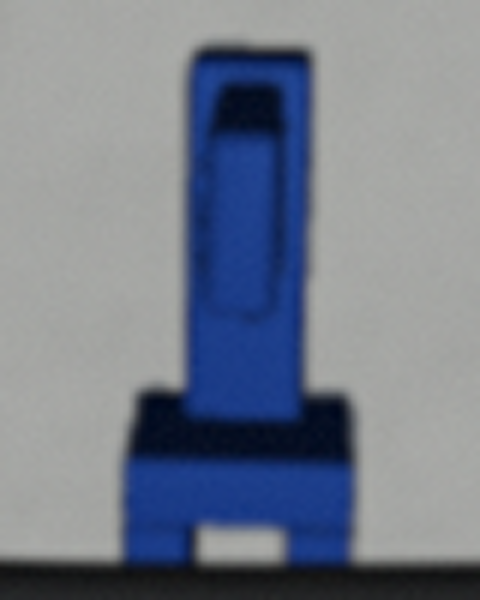

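The enlarged crop gives the fin top at u 305.5–316.7, v 187.5–217.5; the block's rear top edge at u 291.2–328.7, v 241.7; and the slot end at u 302.8–317.5, v 252.5.

```bash
python3 - <<'E'
from h import *
s,c=cam('wrist')
q=lambda u,v,z:onz(c,u,v,z,s)[:2]
a,b=q(305.8,187.5,.062),q(316.8,187.5,.062);d,e=q(305,217.5,.062),q(316.2,217.5,.062)
L=lambda p,r:np.linalg.norm(p-r)
print('fin',a,b,d,e,'w',L(a,b),L(d,e),'len',L((a+b)/2,(d+e)/2),'c',(a+b+d+e)/4)
k,l=q(291.2,241.7,.04),q(328.7,241.7,.04); print('block',L(k,l))
m,n=q(302.8,252.5,.04),q(317.5,252.5,.04); print('slot',L(m,n),(m+n)/2)
t=(q(302.2,176.3,.018)+q(321.5,176.3,.018))/2; print('tail',t,L(t,(m+n)/2),'(94)')
x=(m+n)/2-t; x/=L(x,0*x); print('dir',x,np.degrees(np.arctan2(x[1],x[0])),'origin',t+.102*x,(m+n)/2+.008*x,'fin',t+.022*x)
# stand in wrist + yellow
for nme,p,z in [('stand',(48,147),.01)]: print(nme,q(*p,z))
E
```

```text
fin [0.45995027 0.26276756] [0.45670223 0.27416633] [0.4932901  0.27087658] [0.48986004 0.2828166 ] w 0.011852498689382731 0.01242293486471986 len 0.03428851534804419 c [0.47495066 0.27265676]
block 0.0457795243294777
slot 0.018186791265953715 [0.54402702 0.28990796]
tail [0.4557031  0.26708978] 0.09122381386368139 (94)
dir [0.96821121 0.25013405] 14.485445000162011 origin [0.55446065 0.29260345] [0.55177271 0.29190904] fin [0.47700375 0.27259273]
stand [ 0.52189319 -0.17113195]
```

Request:
servo_tool(rows="9 -1.3 -20 0 0 -0.008 1;9 -1.4 -25 0 0 -0.008 1;9 -1.3 -25 0 0 -0.009 1;0 0 -25 0 0 0 1;0 0 -25 0 0 0 1;0 0 -25 0 0 0 1;0 0 -20 0 0 0 1;0 0 -17 0 0 0 1", force=20)

```text
clock: 2.17
eef_pos: [0.475, 0.2732, 0.0577]
tool_rot: [[-0.968, -0.252, -0.002], [-0.252, 0.968, -0.001], [0.002, -0.0, -1.0]]
ft_force: [0.2, -0.6, -0.2]
width: 0.087
gripper_force: 0.0
```

Request:
servo_tool(rows="0 0 0 0 0 0 0;0 0 0 0 0 0 0;0 0 0 0 0 0 0;0 0 0 0 0 0 0;0 0 0 0 0 0 0;0 0 0 0 0 0 0;0 0 0 0 0 0 0;0 0 0 0 0 0 0", force=20)

```text
clock: 2.83
eef_pos: [0.4766, 0.2723, 0.0599]
tool_rot: [[-0.968, -0.25, 0.0], [-0.25, 0.968, 0.0], [-0.001, 0.0, -1.0]]
ft_force: [0.3, -0.4, 1.0]
width: 0.0416
gripper_force: 0.0
```

Request:
servo_tool(rows="0 0 0 0 0 0 0;0 0 0 0 0 0 0;0 0 0 0 0 0 0;0 0 0 0 0 0 0;0 0 0 0 0 0 0;0 0 0 0 0 0 0;0 0 0 0 0 0 0")

```text
clock: 3.42
eef_pos: [0.4764, 0.2721, 0.0595]
tool_rot: [[-0.968, -0.25, -0.0], [-0.25, 0.968, -0.0], [0.0, -0.0, -1.0]]
ft_force: [-0.1, 0.6, -0.6]
width: 0.0137
gripper_force: 20.0
```

The fin is gripped at 14 mm. I'll refine the stand position from the top and scene views.

```bash
python3 - <<'E'
from h import *
for n,ctr,bw in (('top',(330,204),30),('scene',(330,220),35)):
    s,c=cam(n); im=c['frame']; hsv=cv2.cvtColor(im,cv2.COLOR_BGR2HSV)
    m=np.zeros(im.shape[:2],np.uint8); x,y=ctr
    sub=hsv[y-bw:y+bw,x-bw:x+bw]
    m[y-bw:y+bw,x-bw:x+bw]=cv2.inRange(sub,(85,14,60),(125,90,145))|cv2.inRange(sub,(8,90,60),(32,255,255))
    m=cv2.morphologyEx(m,cv2.MORPH_OPEN,np.ones((3,3)))
    cs,_=cv2.findContours(m,0,2); k=max(cs,key=cv2.contourArea); k=cv2.convexHull(k)
    P=np.array([onz(c,p[0][0],p[0][1],.01)[:2] for p in k])
    if n=='scene': P=P[:]
    A=np.c_[2*P,np.ones(len(P))]; sol=np.linalg.lstsq(A,(P**2).sum(1),rcond=None)[0]
    print(n,sol[:2],'r',np.sqrt(sol[2]+sol[:2]@sol[:2]),cv2.boundingRect(k))
    m2=np.zeros_like(m);m2[y-bw:y+bw,x-bw:x+bw]=cv2.inRange(sub,(12,90,60),(32,255,255))
    cs,_=cv2.findContours(m2,0,2); k=max(cs,key=cv2.contourArea);r=cv2.boundingRect(k);print(r,onz(c,r[0]+(r[2]-1)/2,r[1]+(r[3]-1)/2,.085 if n=='scene' else .1))
E
```

```text
top [ 0.52518869 -0.18362917] r 0.07761309804939638 (311, 185, 39, 40)
(325, 198, 12, 12) [ 0.52466852 -0.18265155  0.1       ]
scene [ 0.5200725  -0.18884051] r 0.074751585070258 (307, 208, 44, 30)
(324, 199, 11, 13) [ 0.52150485 -0.18668058  0.085     ]
```

Request:
servo_tool(rows="0 0 8 0 0 0 0;0 0 10 0 0 0 0;0 0 15 0 0 0 0;0 0 20 0 0 0 0;0 0 20 0 0 0 0;0 0 0 0 0 0 0;0 0 0 0 0 0 0", force=25)

```text
clock: 4.1
eef_pos: [0.4772, 0.2727, 0.1343]
tool_rot: [[-0.968, -0.25, 0.002], [-0.25, 0.968, 0.002], [-0.003, 0.001, -1.0]]
ft_force: [0.5, 0.2, -2.4]
width: 0.0137
gripper_force: 25.0
```

Request:
servo_tool(rows="3 -18 0 0 0 -0.114 0;3 -18 0 0 0 -0.114 0;3 -18 0 0 0 -0.114 0;3 -18 0 0 0 -0.114 0;3 -18 0 0 0 -0.114 0;3 -18 0 0 0 -0.114 0;3 -18 0 0 0 -0.114 0;3 -18 0 0 0 -0.114 0")

```text
clock: 4.77
eef_pos: [0.4998, 0.1272, 0.1318]
tool_rot: [[-0.787, 0.617, -0.001], [0.617, 0.787, -0.001], [0.001, -0.001, -1.0]]
ft_force: [-0.1, 0.3, -2.3]
width: 0.0136
gripper_force: 25.0
```

Request:
servo_tool(rows="3 -18 0 0 0 -0.114 0;3 -18 0 0 0 -0.114 0;3 -18 0 0 0 -0.114 0;3 -18 0 0 0 -0.114 0;3 -18 0 0 0 -0.114 0;3 -18 0 0 0 -0.114 0;3 -18 0 0 0 -0.114 0;3 -18 0 0 0 -0.114 0")

```text
clock: 5.43
eef_pos: [0.5238, -0.0167, 0.1318]
tool_rot: [[0.006, 1.0, -0.001], [1.0, -0.006, -0.0], [-0.0, -0.001, -1.0]]
ft_force: [0.6, -0.3, -1.4]
width: 0.0136
gripper_force: 25.0
```

Request:
servo_tool(rows="0 0 0 0 0 0 0;0 0 0 0 0 0 0;0 0 0 0 0 0 0")

```text
clock: 5.68
eef_pos: [0.5239, -0.0152, 0.132]
tool_rot: [[-0.002, 1.0, -0.001], [1.0, 0.002, 0.0], [0.0, -0.001, -1.0]]
ft_force: [0.5, 0.4, -1.6]
width: 0.014
gripper_force: 25.0
```

```bash
python3 - <<'E'
from h import *
s,c=cam('wrist','w2.png'); print(s['clock'],s['eef_pos'],s['tool_rot'],s['joints'],s['ft_force'])
cam('scene','s2.png')
E
```

```text
5.6833 [ 0.52392604 -0.01518138  0.13198846] [[-2.02350481e-03  9.99997292e-01 -1.14945184e-03]
 [ 9.99997948e-01  2.02361213e-03  9.22157551e-05]
 [ 9.45415501e-05 -1.14926289e-03 -9.99999335e-01]] [-35.33371963  10.56013881  35.78215951 110.53334926  -7.03561575
  61.11637963   3.52008143] [ 0.48360963  0.35466968 -1.60836986]
```

View pics/w2.png

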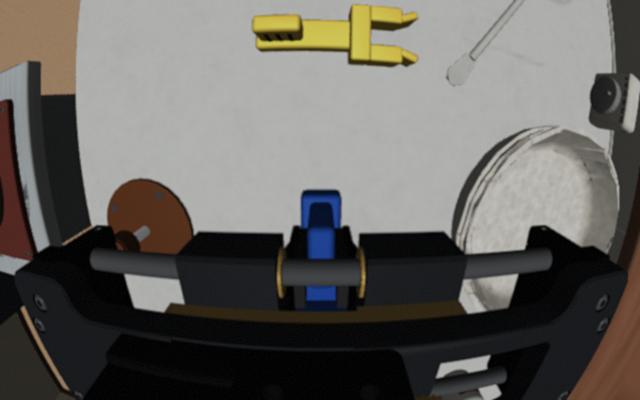

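The wrist camera faces away from the stand: it shows the fork tail at (321,200), the yellow fork and the brown stand. I'll turn the tool so the stand comes into view at the side.

Request:
servo_tool(rows="0 0 0 0 0 0.12 0;0 0 0 0 0 0.12 0;0 0 0 0 0 0.12 0;0 0 0 0 0 0.12 0;0 0 0 0 0 0.12 0;0 0 0 0 0 0.12 0;0 0 0 0 0 0.12 0;0 0 0 0 0 0.12 0")

```text
clock: 6.45
eef_pos: [0.5242, -0.0148, 0.1324]
tool_rot: [[-0.824, 0.567, -0.0], [0.567, 0.824, 0.0], [0.0, 0.0, -1.0]]
ft_force: [0.2, 0.7, -2.3]
width: 0.0139
gripper_force: 25.0
```

Request:
servo_tool(rows="0 0 0 0 0 0.12 0;0 0 0 0 0 0.12 0;0 0 0 0 0 0.12 0;0 0 0 0 0 0.12 0;0 0 0 0 0 0 0;0 0 0 0 0 0 0;0 0 0 0 0 0 0")

```text
clock: 7.03
eef_pos: [0.5243, -0.0154, 0.1325]
tool_rot: [[-0.991, 0.134, -0.0], [0.134, 0.991, 0.0], [0.0, 0.0, -1.0]]
ft_force: [-0.2, 0.5, -1.6]
width: 0.0143
gripper_force: 25.0
```

```bash
python3 - <<'E'
from h import *
s,c=cam('wrist','w3.png'); print(s['clock'],s['eef_pos'],s['tool_rot'])
import pickle; pickle.dump((s,c),open('w3.pkl','wb'))
E
```

```text
7.0333 [ 0.52432748 -0.015382    0.13249189] [[-9.91039695e-01  1.33567586e-01 -1.52269102e-04]
 [ 1.33567582e-01  9.91039707e-01  3.18049108e-05]
 [ 1.55152831e-04  1.11817133e-05 -9.99999988e-01]]
```

View pics/w3.png

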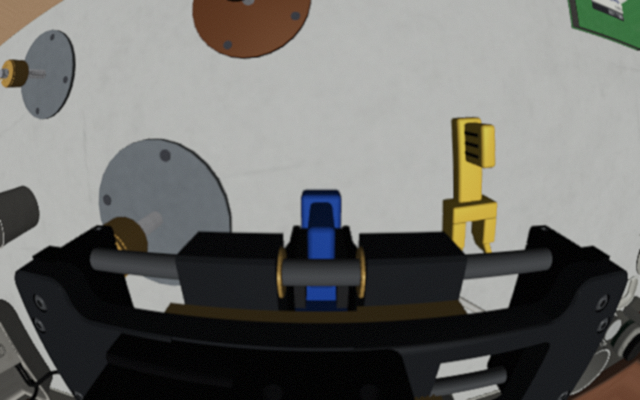

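The stand's base is visible centred near (165,207), with the collar at (125,240) and the rod foot at about (155,215). The blue fork is at (321,215). I'll fit the base rim.

```bash
python3 - <<'E'
from h import *
import pickle; from scipy.optimize import least_squares
s,c=pickle.load(open('w3.pkl','rb')); im=c['frame']; o,_=ray(c,320,200,s)
# radial edge search from the centre on world rays: project plane points by inverse
M=np.array(c['mount']); R=np.array(s['tool_rot']); F=f(c)
def proj(P):
    q=M[:3,:3].T@(R.T@(P-s['eef_pos'])-M[:3,3]); t=np.arctan2(np.hypot(q[0],q[1]),q[2]); r=np.hypot(q[0],q[1])
    return c['cx']+F*t*q[0]/r, c['cy']+F*t*q[1]/r
g=cv2.GaussianBlur(cv2.cvtColor(im,cv2.COLOR_BGR2GRAY),(3,3),0).astype(np.float32)
c0=np.array([.5245,-.184])
for it in range(3):
  D=[]
  for a in np.radians(np.arange(0,360,4)):
    d=np.array([np.cos(a),np.sin(a)])
    # silhouette height: far side top rim, near side foot
    z=0.01 if d@(o[:2]-c0)<0 else 0.0
    rr=np.arange(.066,.094,.0005); uv=np.array([proj(np.r_[c0+r*d,z]) for r in rr])
    if uv[:,1].max()>222 or uv.min()<5: continue
    v=cv2.remap(g,uv[:,0].astype(np.float32)[None],uv[:,1].astype(np.float32)[None],1)[0]
    gr=np.gradient(v); i=gr.argmax()
    if gr[i]>2: D.append((a,c0+rr[i]*d,rr[i]))
  P=np.array([x[1] for x in D])
  fit=least_squares(lambda p:np.hypot(*(P-p[:2]).T)-p[2],[*c0,.08],loss='soft_l1',f_scale=.001).x
  fit2=least_squares(lambda p:np.hypot(*(P-p).T)-.08,c0,loss='soft_l1',f_scale=.001).x
  print(len(P),fit,fit2,np.degrees([D[0][0],D[-1][0]]),np.std(np.hypot(*(P-fit[:2]).T)-fit[2])); c0=fit2
hsv=cv2.cvtColor(im,cv2.COLOR_BGR2HSV); print('rodfoot px predicted',proj(np.r_[c0,.01]),proj(np.r_[c0,.05]))
cv2.imwrite('pics/w3c.png',cv2.resize(im[180:290,90:240],None,fx=5,fy=5,interpolation=cv2.INTER_CUBIC))
E
```

```text
47 [ 0.52449962 -0.18476607  0.07862608] [ 0.52624481 -0.18508155] [ 80. 264.] 0.0006135628917641968
47 [ 0.52458414 -0.18477413  0.07862272] [ 0.52632754 -0.18509309] [ 80. 264.] 0.0006242489788155413
47 [ 0.52438389 -0.18471409  0.07854807] [ 0.52623595 -0.18503905] [ 80. 264.] 0.000650579853757504
rodfoot px predicted (np.float64(156.3477914330177), np.float64(218.55478839635347)) (np.float64(136.46709474302756), np.float64(233.29441819230027))
```

View pics/w3c.png

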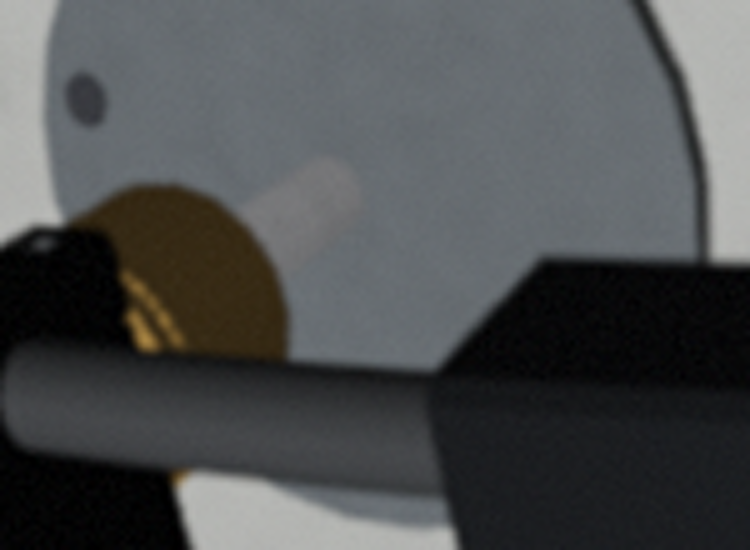

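The predicted rod foot (156.3,218.6) matches the picture, so the stand is at about (0.5255, −0.185). I'll turn back and lower the fork onto the base.

Request:
servo_tool(rows="0 0 0 0 0 -0.12 0;0 0 0 0 0 -0.12 0;0 0 0 0 0 -0.12 0;0 0 0 0 0 -0.12 0;0 0 0 0 0 -0.12 0;0 0 0 0 0 -0.12 0;0 0 0 0 0 -0.12 0;0 0 0 0 0 -0.12 0")

```text
clock: 7.75
eef_pos: [0.5244, -0.0156, 0.1325]
tool_rot: [[-0.455, 0.891, -0.0], [0.891, 0.455, 0.0], [0.0, -0.0, -1.0]]
ft_force: [-0.2, -0.3, -0.8]
width: 0.0139
gripper_force: 25.0
```

Request:
servo_tool(rows="0.5 -5 0 0 0 -0.12 0;0.5 -5 0 0 0 -0.12 0;0 0 0 0 0 -0.12 0;0 0 0 0 0 -0.12 0;0 0 -20 0 0 0 0;0 0 -20 0 0 0 0;0 0 -12 0 0 0 0;0 0 -6 0 0 0 0")

```text
clock: 8.42
eef_pos: [0.5244, -0.0256, 0.0729]
tool_rot: [[0.001, 1.0, -0.002], [1.0, -0.001, -0.0], [-0.0, -0.002, -1.0]]
ft_force: [0.2, -0.1, -1.4]
width: 0.014
gripper_force: 25.0
```

Request:
servo_tool(rows="0 0 0 0 0 0 0;0 0 0 0 0 0 0;0 0 0 0 0 0 0")

```text
clock: 8.67
eef_pos: [0.5261, -0.0259, 0.0754]
tool_rot: [[0.001, 1.0, 0.001], [1.0, -0.001, 0.0], [0.0, 0.001, -1.0]]
ft_force: [0.2, 0.8, -1.3]
width: 0.0138
gripper_force: 25.0
```

Request:
servo_tool(rows="0 -2 -2 0 0 0 0;0 -2 -2 0 0 0 0;0 0 -0.5 0 0 0 0;0 0 0 0 0 0 0;0 0 0 0 0 0 0")

```text
clock: 9.08
eef_pos: [0.5254, -0.0298, 0.0701]
tool_rot: [[0.0, 1.0, -0.0], [1.0, -0.0, 0.0], [0.0, -0.0, -1.0]]
ft_force: [0.5, -0.7, -2.4]
width: 0.014
gripper_force: 25.0
```

Request:
servo_tool(rows="0 0 -0.5 0 0 0 0;0 0 0 0 0 0 0;0 0 -0.5 0 0 0 0;0 0 0 0 0 0 0;0 0 0 0 0 0 0")

```text
clock: 9.5
eef_pos: [0.5255, -0.0296, 0.0692]
tool_rot: [[-0.0, 1.0, 0.0], [1.0, 0.0, 0.0], [0.0, 0.0, -1.0]]
ft_force: [-0.7, 0.7, 2.3]
width: 0.0139
gripper_force: 25.0
```

Contact is felt: the vertical force went from about −1.6 to +2.3 N. Sliding now.

Request:
servo_tool(rows="0 -5 0 0 0 0 0;0 -6 0 0 0 0 0;0 -6 0 0 0 0 0;0 -6 0 0 0 0 0;0 -6 0 0 0 0 0;0 -3 0 0 0 0 0;0 0 0 0 0 0 0")

```text
clock: 10.08
eef_pos: [0.5257, -0.0631, 0.0694]
tool_rot: [[0.001, 1.0, 0.001], [1.0, -0.001, -0.0], [-0.0, 0.001, -1.0]]
ft_force: [1.1, 0.8, 3.4]
width: 0.0139
gripper_force: 25.0
```

Request:
servo_tool(rows="0 -2 0 0 0 0 0;0 -2 0 0 0 0 0;0 -2 0 0 0 0 0;0 -2 0 0 0 0 0;0 0 0 0 0 0 0")

```text
clock: 10.5
eef_pos: [0.5258, -0.0699, 0.0694]
tool_rot: [[0.0, 1.0, 0.001], [1.0, -0.0, 0.001], [0.001, 0.001, -1.0]]
ft_force: [0.5, 4.2, 5.8]
width: 0.0138
gripper_force: 25.0
```

Request:
servo_tool(rows="0 -2 0 0 0 0 0;0 -2 0 0 0 0 0;0 -2 0 0 0 0 0;0 -2 0 0 0 0 0;0 0 0 0 0 0 0")

```text
clock: 10.92
eef_pos: [0.5259, -0.0778, 0.0694]
tool_rot: [[0.0, 1.0, 0.001], [1.0, -0.0, 0.001], [0.001, 0.001, -1.0]]
ft_force: [-0.1, 4.0, 6.4]
width: 0.0136
gripper_force: 25.0
```

Request:
servo_tool(rows="0 -2 0.3 0 0 0 0;0 -2 0 0 0 0 0;0 -2 0 0 0 0 0;0 -2 0 0 0 0 0;0 0 0 0 0 0 0")

```text
clock: 11.33
eef_pos: [0.5255, -0.0864, 0.0694]
tool_rot: [[0.001, 1.0, 0.0], [1.0, -0.001, -0.0], [-0.0, 0.0, -1.0]]
ft_force: [0.8, 2.3, 4.4]
width: 0.0138
gripper_force: 25.0
```

Request:
servo_tool(rows="0 -2 0 0 0 0 0;0 -2 0 0 0 0 0;0 -2 0 0 0 0 0;0 -1 0 0 0 0 0;0 0 0 0 0 0 0")

```text
clock: 11.75
eef_pos: [0.5255, -0.093, 0.0695]
tool_rot: [[0.0, 1.0, 0.0], [1.0, -0.0, 0.0], [0.0, 0.0, -1.0]]
ft_force: [-0.0, 4.1, 4.9]
width: 0.0138
gripper_force: 25.0
```

Request:
servo_tool(rows="0 -2 0 0 0 0 0;0 -2 0 0 0 0 0;0 -1 0 0 0 0 0;0 -1 0 0 0 0 0;0 0 0 0 0 0 0")

```text
clock: 12.17
eef_pos: [0.5255, -0.0989, 0.0695]
tool_rot: [[0.0, 1.0, 0.0], [1.0, -0.0, 0.0], [0.0, 0.0, -1.0]]
ft_force: [0.0, 3.9, 5.2]
width: 0.014
gripper_force: 25.0
```

Request:
servo_tool(rows="0 -1 0 0 0 0 0;0 -1 0 0 0 0 0;0 0 0 0 0 0 0")

```text
clock: 12.42
eef_pos: [0.5255, -0.1008, 0.0694]
tool_rot: [[0.0, 1.0, 0.0], [1.0, -0.0, 0.0], [0.0, 0.0, -1.0]]
ft_force: [1.0, 3.4, 6.4]
width: 0.0138
gripper_force: 25.0
```

Request:
servo_tool(rows="0 -1 0 0 0 0 0;0 -1 0 0 0 0 0;0 0 0 0 0 0 0")

```text
clock: 12.67
eef_pos: [0.5255, -0.1028, 0.0695]
tool_rot: [[0.0, 1.0, 0.0], [1.0, -0.0, 0.0], [0.0, 0.0, -1.0]]
ft_force: [0.3, 4.5, 5.9]
width: 0.0138
gripper_force: 25.0
```

Request:
servo_tool(rows="0 -0.7 0 0 0 0 0;0 -0.3 0 0 0 0 0;0 0 0 0 0 0 0")

```text
clock: 12.92
eef_pos: [0.5255, -0.1036, 0.0695]
tool_rot: [[-0.0, 1.0, 0.0], [1.0, 0.0, 0.0], [0.0, 0.0, -1.0]]
ft_force: [0.1, 4.0, 5.7]
width: 0.0137
gripper_force: 25.0
```

Request:
servo_tool(rows="0 -0.7 0 0 0 0 0;0 -0.3 0 0 0 0 0;0 0 0 0 0 0 0")

```text
clock: 13.17
eef_pos: [0.5255, -0.1037, 0.0694]
tool_rot: [[-0.001, 1.0, -0.0], [1.0, 0.001, 0.002], [0.002, -0.0, -1.0]]
ft_force: [-0.0, 7.3, 8.0]
width: 0.014
gripper_force: 25.0
```

Request:
servo_tool(rows="0 -0.5 0 0 0 0 0;0 0 0 0 0 0 0;0 0 0 0 0 0 0")

```text
clock: 13.42
eef_pos: [0.5255, -0.1038, 0.0694]
tool_rot: [[-0.001, 1.0, -0.0], [1.0, 0.001, 0.002], [0.002, -0.0, -1.0]]
ft_force: [-0.9, 9.3, 6.9]
width: 0.0138
gripper_force: 25.0
```

It stopped at y = −0.1038 with the force climbing to 9 N, so the fork is home. I'll relax the push, release and rise.

Request:
servo_tool(rows="0 0.7 0.3 0 0 0 0;0 0.5 0 0 0 0 0;0 0 0 0 0 0 0.4;0 0 0 0 0 0 0.4;0 0 0 0 0 0 0.4;0 0 0 0 0 0 0.4;0 0 0 0 0 0 0.4")

```text
clock: 14.0
eef_pos: [0.5252, -0.1045, 0.0695]
tool_rot: [[0.001, 1.0, -0.0], [1.0, -0.001, -0.0], [-0.0, -0.0, -1.0]]
ft_force: [-0.6, 0.1, 1.3]
width: 0.0331
gripper_force: 0.0
```

Request:
servo_tool(rows="0 0 10 0 0 0 0.7;0 0 20 0 0 0 0.7;0 0 25 0 0 0 0.7;0 0 25 0 0 0 0.7;0 0 20 0 0 0 0.7;0 0 0 0 0 0 0.7")

```text
clock: 14.5
eef_pos: [0.5275, -0.1048, 0.1744]
tool_rot: [[0.001, 1.0, 0.006], [1.0, -0.001, 0.0], [0.0, 0.006, -1.0]]
ft_force: [0.8, -0.7, 0.4]
width: 0.0595
gripper_force: 0.0
```

Request:
servo_tool(rows="0 -10 0 0 0 0.12 0.7;0 -10 0 0 0 0.12 0.7;0 -10 0 0 0 0.12 0.7;0 -10 0 0 0 0.12 0.7;0 -10 0 0 0 0.12 0.7;0 -10 0 0 0 0.12 0.7;0 -10 0 0 0 0.12 0.7;0 -9.5 0 0 0 0.12 0.7")

```text
clock: 15.17
eef_pos: [0.5251, -0.1843, 0.1698]
tool_rot: [[-0.822, 0.569, -0.0], [0.569, 0.822, -0.0], [0.0, -0.0, -1.0]]
ft_force: [0.1, 0.1, 0.2]
width: 0.0608
gripper_force: 0.0
```

```bash
python3 - <<'E'
from h import *
s=manip.sense(); print(s['joints'],s['eef_pos'],s['ft_torque'])
E
```

```text
[-15.82858973  12.25649046  35.00988522 103.91842101  -7.63502108
  66.19060493  76.97970123] [ 0.52513708 -0.18430572  0.16983521] [-0.02820471 -0.02669041  0.00653903]
```

Request:
servo_tool(rows="0 0 0 0 0 0.12 0.7;0 0 0 0 0 0.12 0.7;0 0 0 0 0 0.12 0.7;0 0 0 0 0 0.12 0.7;0 0 0 0 0 0.12 0.7;0 0 0 0 0 0.12 0.7;0 0 0 0 0 0.12 0.7;0 0 0 0 0 0.12 0.7")

```text
clock: 15.83
eef_pos: [0.5252, -0.1838, 0.1698]
tool_rot: [[-0.938, -0.347, -0.0], [-0.347, 0.938, -0.0], [0.0, -0.0, -1.0]]
ft_force: [0.5, 0.6, 0.4]
width: 0.061
gripper_force: 0.0
```

```bash
python3 - <<'E'
from h import *
import pickle
s,c=cam('wrist','w4.png'); pickle.dump((s,c),open('w4.pkl','wb')); print(s['joints'],s['eef_pos'])
s,c=cam('scene'); im=c['frame']; cv2.imwrite('pics/s4.png',cv2.resize(im[150:290,250:430],None,fx=4,fy=4,interpolation=cv2.INTER_CUBIC))
E
```

```text
[-10.08347202  11.6592807   28.20935334 103.68543836  -5.97768367
  66.1292762  130.38486375] [ 0.52518523 -0.18378321  0.16983801]
```

View pics/s4.png

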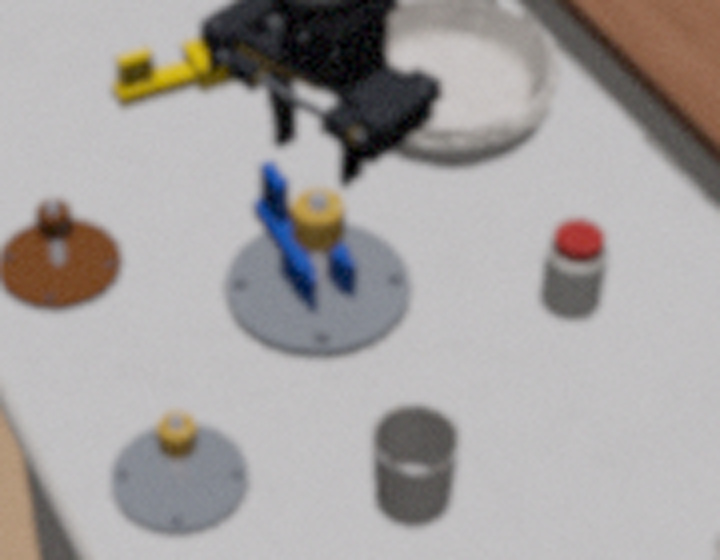

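The scene crop shows the fork home round the rod at (310,265 in the crop), its prongs either side and beyond, with the collar (318,220) above it. I'll descend onto the collar and grip.

Request:
servo_tool(rows="0 -0.5 -15 0 0 0 0.7;0 0 -20 0 0 0 0.7;0 0 -18 0 0 0 0.7;0 0 -12 0 0 0 0.7;0 0 -8 0 0 0 0.7;0 0 -5 0 0 0 0.7;0 0 0 0 0 0 0.7;0 0 0 0 0 0 0.7")

```text
clock: 16.6
eef_pos: [0.5257, -0.1842, 0.0921]
tool_rot: [[-0.94, -0.341, 0.0], [-0.341, 0.94, -0.0], [-0.0, -0.0, -1.0]]
ft_force: [-0.1, 0.1, 0.1]
width: 0.0612
gripper_force: 0.0
```

Request:
servo_tool(rows="0 0 0 0 0 0 0.4;0 0 0 0 0 0 0.4;0 0 0 0 0 0 0.4;0 0 0 0 0 0 0.4;0 0 0 0 0 0 0.4;0 0 0 0 0 0 0.4", force=15)

```text
clock: 17.1
eef_pos: [0.5256, -0.1837, 0.0921]
tool_rot: [[-0.94, -0.342, 0.0], [-0.342, 0.94, 0.001], [-0.001, 0.0, -1.0]]
ft_force: [-3.0, 1.8, 5.8]
width: 0.0435
gripper_force: 15.0
```

```bash
python3 - <<'E'
from h import *
s=manip.sense(); print(s['clock'],s['joints'],s['eef_pos'],s['ft_torque'],s['ft_force'],s['width'],s['gripper_force'])
E
```

```text
17.1 [ -8.74931448  16.76533702  27.34673187 108.02257155  -9.102836
  57.31960239 132.55479945] [ 0.52556199 -0.18368661  0.0921073 ] [ 0.64081417  0.53358375 -0.02659946] [-2.98951768  1.78705957  5.82105769] 0.04354077520280394 14.99985278584063
```

Request:
servo_tool(rows="0 0 -0.6 0 0 -0.12 0.4;0 0 -0.6 0 0 -0.12 0.4;0 0 -0.6 0 0 -0.12 0.4;0 0 -0.5 0 0 -0.12 0.4;0 0 -0.6 0 0 -0.12 0.4;0 0 -0.6 0 0 -0.12 0.4;0 0 -0.6 0 0 -0.12 0.4;0 0 -0.5 0 0 -0.12 0.4")

```text
clock: 17.77
eef_pos: [0.5256, -0.183, 0.0875]
tool_rot: [[-0.816, 0.578, 0.0], [0.578, 0.816, 0.002], [0.001, 0.001, -1.0]]
ft_force: [-2.4, 4.3, 5.9]
width: 0.0433
gripper_force: 15.0
```

```bash
cat > t.py <<'E'
from h import *
s=manip.sense(); R=np.array(s['tool_rot']); print('t',s['clock'],'yaw',np.degrees(np.arctan2(R[1,1],R[0,1])),'q7',s['joints'][6],s['eef_pos'],'Tq',s['ft_torque'],'F',s['ft_force'],s['width'])
E
python3 t.py
```

```text
t 17.7667 yaw 54.71180479867066 q7 80.7852398564257 [ 0.52564755 -0.18300873  0.08750434] Tq [ 1.08542273  0.45797367 -0.00591182] F [-2.4363108   4.25308897  5.92494678] 0.04325386662643706
```

Request:
servo_tool(rows="-0.4 0.6 -0.6 0 0 -0.12 0.4;0 0.6 -0.6 0 0 -0.12 0.4;0 0 -0.6 0 0 -0.12 0.4;0 0 -0.5 0 0 -0.12 0.4")

```text
clock: 18.1
eef_pos: [0.5259, -0.1827, 0.0853]
tool_rot: [[-0.457, 0.889, 0.002], [0.889, 0.457, -0.0], [-0.001, 0.001, -1.0]]
ft_force: [0.4, 1.1, 2.0]
width: 0.0438
gripper_force: 15.0
```

```bash
python3 t.py
```

```text
t 18.1 yaw 27.191874792810463 q7 55.38716686589586 [ 0.52587015 -0.18267015  0.08528536] Tq [ 0.25468269 -0.26719659  0.06717888] F [0.37808455 1.09100756 2.00854015] 0.04375230586566246
```

```bash
python3 - <<'E'
from h import *
import pickle
s,c=pickle.load(open('w3.pkl','rb'))
for z in np.arange(.058,.070,.002):
    print(round(z,3),[round(1000*np.hypot(*(onz(c,90+x/5,180+y/5,z,s)[:2]-[.5257,-.1835])),1) for x,y in [(160,185),(220,205),(262,250),(285,300),(287,335)]])
E
```

```text
0.058 [np.float64(19.5), np.float64(14.8), np.float64(13.3), np.float64(15.0), np.float64(16.7)]
0.06 [np.float64(19.5), np.float64(16.0), np.float64(14.9), np.float64(16.2), np.float64(17.3)]
0.062 [np.float64(19.7), np.float64(17.3), np.float64(16.6), np.float64(17.4), np.float64(18.1)]
0.064 [np.float64(20.1), np.float64(18.7), np.float64(18.2), np.float64(18.8), np.float64(18.9)]
0.066 [np.float64(20.6), np.float64(20.1), np.float64(19.8), np.float64(20.2), np.float64(19.9)]
0.068 [np.float64(21.2), np.float64(21.5), np.float64(21.5), np.float64(21.6), np.float64(21.0)]
0.07 [np.float64(21.9), np.float64(23.0), np.float64(23.1), np.float64(23.1), np.float64(22.2)]
```

Request:
servo_tool(rows="0 0 -0.5 0 0 -0.1 0.4;0 0 -0.5 0 0 -0.1 0.4")

```text
clock: 18.27
eef_pos: [0.526, -0.1826, 0.0843]
tool_rot: [[-0.272, 0.962, 0.002], [0.962, 0.272, -0.0], [-0.001, 0.002, -1.0]]
ft_force: [1.0, 1.4, 4.4]
width: 0.0436
gripper_force: 15.0
```

```bash
python3 t.py
```

```text
t 18.2667 yaw 15.786474758811124 q7 45.04930979935629 [ 0.52599743 -0.18259769  0.08428546] Tq [ 0.31996442 -0.25778571 -0.01895932] F [1.02496745 1.44387756 4.38100709] 0.04363651984305628
```

The collar's underside started at about 66–68 mm, so roughly 3.3–3.8 rad is needed in total. 1.65 rad is done, so one larger step is safe.

Request:
servo_tool(rows="0 0 -0.6 0 0 -0.12 0.4;0 0 -0.6 0 0 -0.12 0.4;0 0 -0.6 0 0 -0.12 0.4;0 0 -0.5 0 0 -0.12 0.4;0 0 -0.6 0 0 -0.12 0.4;0 0 -0.6 0 0 -0.12 0.4")

```text
clock: 18.77
eef_pos: [0.5265, -0.1827, 0.0809]
tool_rot: [[0.431, 0.903, 0.003], [0.903, -0.431, -0.0], [0.001, 0.003, -1.0]]
ft_force: [4.1, 1.0, 1.1]
width: 0.0437
gripper_force: 15.0
```

```bash
python3 t.py
```

```text
t 18.7667 yaw -25.50099976481705 q7 8.45874029176321 [ 0.52651806 -0.18265597  0.08088765] Tq [ 0.213831   -0.60442597  0.04185045] F [4.0707769  0.95989434 1.08026965] 0.043696394494393546
```

Request:
servo_tool(rows="0 0 -0.6 0 0 -0.12 0.4;0 0 -0.5 0 0 -0.12 0.4")

```text
clock: 18.93
eef_pos: [0.5267, -0.1828, 0.0798]
tool_rot: [[0.633, 0.774, 0.003], [0.774, -0.633, -0.001], [0.002, 0.003, -1.0]]
ft_force: [4.5, -0.3, -0.8]
width: 0.0432
gripper_force: 15.0
```

```bash
python3 t.py
```

```text
t 18.9333 yaw -39.255043880784974 q7 -3.39401628407442 [ 0.52667199 -0.18278288  0.07980144] Tq [-0.00238777 -0.91241742  0.02423929] F [ 4.54770275 -0.31664915 -0.75605892] 0.04316015786809431
```

```bash
cat > t.py <<'E'
from h import *
T=[]
for i in range(5):
    manip.camera('top'); s=manip.sense(); T.append(np.r_[s['ft_torque'],s['ft_force']])
T=np.array(T); R=np.array(s['tool_rot']); y=np.degrees(np.arctan2(R[1,1],R[0,1]))
print('t',s['clock'],'turned',round(np.radians(109.9-y),3),'q7',s['joints'][6].round(1),s['eef_pos'].round(4),'Tz',T[:,2].mean().round(3),T[:,2].round(3),'F',T[:,3:].mean(0).round(1),s['width'])
E
python3 t.py
```

```text
t 19.1833 turned 2.593 q7 -2.9 [ 0.5266 -0.1828  0.0798] Tz -0.071 [-0.09  -0.037 -0.06  -0.048 -0.12 ] F [5.7 1.  2.3] 0.04390770374798119
```

Request:
servo_tool(rows="0.6 0 -0.5 0 0 -0.1 0.4;0.4 0 -0.5 0 0 -0.1 0.4;0 0 -0.5 0 0 -0.1 0.4")

```text
clock: 19.43
eef_pos: [0.5269, -0.1829, 0.0783]
tool_rot: [[0.83, 0.557, 0.002], [0.557, -0.83, 0.0], [0.001, 0.001, -1.0]]
ft_force: [1.8, 0.4, 3.8]
width: 0.0437
gripper_force: 15.0
```

```bash
python3 t.py
```

```text
t 19.6833 turned 2.893 q7 -17.4 [ 0.5269 -0.1829  0.0783] Tz -0.115 [-0.172 -0.061 -0.092 -0.164 -0.084] F [2.  1.9 6.4] 0.04372318509414652
```

Request:
servo_tool(rows="0 0 -0.5 0 0 -0.1 0.4;0 0 -0.5 0 0 -0.1 0.4")

```text
clock: 19.85
eef_pos: [0.5268, -0.1832, 0.0776]
tool_rot: [[0.924, 0.382, 0.002], [0.382, -0.924, 0.0], [0.002, 0.001, -1.0]]
ft_force: [-1.2, 0.5, 9.4]
width: 0.0437
gripper_force: 15.0
```

```bash
sed -i 's/^T=\[\]/s=manip.sense(); T=[np.r_[s["ft_torque"],s["ft_force"]]]/; s/range(5)/range(3)/' t.py; python3 t.py
```

```text
t 20.0 turned 3.095 q7 -27.1 [ 0.5269 -0.1832  0.0775] Tz -0.027 [ 0.464  0.084 -0.315 -0.344] F [-0.6  1.7 10. ] 0.043897691519182006
```

Request:
servo_tool(rows="0 0 -0.3 0 0 -0.05 0.4;0 0 -0.2 0 0 -0.05 0.4")

```text
clock: 20.17
eef_pos: [0.5267, -0.1833, 0.0771]
tool_rot: [[0.957, 0.29, 0.001], [0.29, -0.957, -0.0], [0.001, 0.0, -1.0]]
ft_force: [-1.8, 1.1, 10.7]
width: 0.0437
gripper_force: 15.0
```

```bash
python3 t.py
```

```text
t 20.3167 turned 3.194 q7 -31.8 [ 0.5267 -0.1833  0.0771] Tz 0.181 [ 0.486  0.256  0.01  -0.027] F [-0.8  1.7 10.7] 0.043687284646125125
```

Request:
servo_tool(rows="0 0 -0.3 0 0 -0.05 0.4;0 0 -0.2 0 0 -0.05 0.4")

```text
clock: 20.48
eef_pos: [0.5267, -0.1833, 0.0767]
tool_rot: [[0.981, 0.193, 0.001], [0.193, -0.981, 0.0], [0.001, 0.0, -1.0]]
ft_force: [-0.1, 1.0, 10.8]
width: 0.0439
gripper_force: 15.0
```

```bash
python3 t.py
```

```text
t 20.6333 turned 3.294 q7 -36.5 [ 0.5267 -0.1833  0.0766] Tz 0.187 [ 0.511  0.241  0.025 -0.029] F [-0.6  2.  11.1] 0.04378040035879931
```

The torque jumped to about 0.5 N·m and the fingers began to slip, which is too tight. I'll regrip, back the collar off, then re-nip with a light grip (about 5 N slips near 0.16 N·m) as a torque limiter.

Request:
servo_tool(rows="0 0 0 0 0 0 0.6;0 0 0 0 0 0 0.6;0 0 0 0 0 0 0.6;0 0 0 0 0 0 0.4;0 0 0 0 0 0 0.4;0 0 0 0 0 0 0.4;0 0 0 0 0 0 0.4", force=25)

```text
clock: 21.22
eef_pos: [0.5258, -0.1834, 0.0755]
tool_rot: [[0.982, 0.19, -0.0], [0.19, -0.982, -0.001], [-0.0, 0.001, -1.0]]
ft_force: [0.7, -3.6, -4.1]
width: 0.044
gripper_force: 25.0
```

```bash
python3 t.py
```

```text
t 21.3667 turned 3.298 q7 -36.7 [ 0.5258 -0.1834  0.0755] Tz 0.03 [ 0.043  0.041  0.057 -0.023] F [ 1.  -4.1 -4.6] 0.04331402641417137
```

Request:
servo_tool(rows="0 0 0.2 0 0 0.05 0.4;0 0 0.3 0 0 0.05 0.4;0 0 0.2 0 0 0.05 0.4;0 0 0.3 0 0 0.05 0.4")

```text
clock: 21.7
eef_pos: [0.5258, -0.1834, 0.0764]
tool_rot: [[0.924, 0.383, -0.0], [0.383, -0.924, -0.001], [-0.001, 0.001, -1.0]]
ft_force: [1.6, -5.7, -8.3]
width: 0.0437
gripper_force: 25.0
```

```bash
python3 t.py
```

```text
t 21.85 turned 3.098 q7 -27.2 [ 0.5258 -0.1834  0.0764] Tz 0.083 [-0.03   0.068  0.148  0.145] F [ 2.6 -5.8 -8.6] 0.043382779354228955
```

Request:
servo_tool(rows="0 0 0.2 0 0 0.05 0.4;0 0 0.3 0 0 0.05 0.4;0 0 0.2 0 0 0.05 0.4;0 0 0.3 0 0 0.05 0.4")

```text
clock: 22.18
eef_pos: [0.5259, -0.1835, 0.0773]
tool_rot: [[0.829, 0.559, 0.0], [0.559, -0.829, -0.001], [-0.001, 0.001, -1.0]]
ft_force: [3.0, -6.2, -8.9]
width: 0.0434
gripper_force: 25.0
```

```bash
python3 t.py
```

```text
t 22.3333 turned 2.898 q7 -17.6 [ 0.5259 -0.1835  0.0773] Tz 0.066 [0.02  0.061 0.102 0.081] F [ 3.  -6.4 -9.8] 0.043661931480202885
```

Request:
servo_tool(rows="0 0 0 0 0 0 0.6;0.5 -0.8 0 0 0 0 0.6;0 0 0 0 0 0 0.6;0 0 0 0 0 0 0.4;0 0 0 0 0 0 0.4;0 0 0 0 0 0 0.4;0 0 0 0 0 0 0.4", force=5)

```text
clock: 22.92
eef_pos: [0.5265, -0.1833, 0.0777]
tool_rot: [[0.83, 0.557, -0.0], [0.557, -0.83, 0.001], [0.0, -0.001, -1.0]]
ft_force: [-0.1, 1.5, 1.9]
width: 0.0439
gripper_force: 5.0
```

```bash
python3 t.py
```

```text
t 23.0667 turned 2.898 q7 -17.6 [ 0.5265 -0.1833  0.0777] Tz -0.008 [-0.023 -0.004 -0.001 -0.005] F [-0.8  1.8  2.6] 0.04380298858490069
```

Request:
servo_tool(rows="0 0 -0.2 0 0 -0.03 0.4;0 0 -0.1 0 0 -0.03 0.4;0 0 -0.1 0 0 -0.03 0.4")

```text
clock: 23.32
eef_pos: [0.5265, -0.1833, 0.0772]
tool_rot: [[0.878, 0.479, -0.0], [0.479, -0.878, 0.001], [0.0, -0.001, -1.0]]
ft_force: [-0.9, 1.9, 2.2]
width: 0.0439
gripper_force: 5.0
```

```bash
python3 t.py
```

```text
t 23.4667 turned 2.987 q7 -21.9 [ 0.5265 -0.1833  0.0772] Tz -0.024 [ 0.094 -0.003 -0.029 -0.157] F [-1.5  2.7  2.9] 0.04376015276812801
```

Request:
servo_tool(rows="0 0 -0.2 0 0 -0.03 0.4;0 0 -0.1 0 0 -0.03 0.4;0 0 -0.1 0 0 -0.03 0.4")

```text
clock: 23.72
eef_pos: [0.5265, -0.1833, 0.0768]
tool_rot: [[0.918, 0.398, -0.0], [0.398, -0.918, 0.001], [0.0, -0.001, -1.0]]
ft_force: [-0.9, 2.8, 1.9]
width: 0.0439
gripper_force: 5.0
```

```bash
python3 t.py
```

```text
t 23.8667 turned 3.078 q7 -26.2 [ 0.5265 -0.1834  0.0768] Tz -0.022 [ 0.109  0.014 -0.118 -0.091] F [-1.3  3.5  2.7] 0.04361931449060143
```

Request:
servo_tool(rows="0 0 -0.1 0 0 -0.03 0.4;0 0 -0.2 0 0 -0.03 0.4")

```text
clock: 24.03
eef_pos: [0.5265, -0.1834, 0.0765]
tool_rot: [[0.94, 0.342, -0.0], [0.342, -0.94, 0.001], [0.0, -0.001, -1.0]]
ft_force: [-1.5, 5.1, 3.1]
width: 0.0432
gripper_force: 5.0
```

```bash
python3 t.py
```

```text
t 24.1833 turned 3.139 q7 -29.1 [ 0.5265 -0.1834  0.0765] Tz -0.027 [ 0.094 -0.001 -0.09  -0.111] F [-1.9  5.1  3.7] 0.04369612829836421
```

Request:
servo_tool(rows="0 0 -0.1 0 0 -0.03 0.4;0 0 -0.2 0 0 -0.03 0.4")

```text
clock: 24.35
eef_pos: [0.5265, -0.1834, 0.0762]
tool_rot: [[0.959, 0.285, -0.0], [0.285, -0.959, 0.001], [0.0, -0.001, -1.0]]
ft_force: [-0.9, 5.1, 3.4]
width: 0.0439
gripper_force: 5.0
```

```bash
python3 t.py
```

```text
t 24.5 turned 3.199 q7 -32.0 [ 0.5265 -0.1834  0.0762] Tz -0.069 [ 0.001 -0.059 -0.104 -0.114] F [-1.6  5.4  3.6] 0.043497560486311836
```

Request:
servo_tool(rows="0 0 -0.1 0 0 -0.03 0.4;0 0 -0.2 0 0 -0.03 0.4")

```text
clock: 24.67
eef_pos: [0.5265, -0.1834, 0.0759]
tool_rot: [[0.974, 0.227, -0.0], [0.227, -0.974, 0.0], [-0.0, -0.0, -1.0]]
ft_force: [-2.7, 4.1, 5.0]
width: 0.0439
gripper_force: 5.0
```

```bash
python3 t.py
```

```text
t 24.8167 turned 3.259 q7 -34.8 [ 0.5265 -0.1834  0.0759] Tz 0.018 [ 0.11   0.091 -0.051 -0.077] F [-2.2  4.7  4.4] 0.043457958310732896
```

Request:
servo_tool(rows="-0.3 0.6 -0.1 0 0 -0.03 0.4;0 0 -0.2 0 0 -0.03 0.4")

```text
clock: 24.98
eef_pos: [0.5261, -0.1835, 0.0758]
tool_rot: [[0.986, 0.168, 0.0], [0.168, -0.986, -0.0], [-0.0, 0.0, -1.0]]
ft_force: [-3.2, 2.7, 4.4]
width: 0.0436
gripper_force: 5.0
```

```bash
python3 t.py
```

```text
t 25.1333 turned 3.319 q7 -37.7 [ 0.5262 -0.1834  0.0757] Tz 0.009 [ 0.118  0.095 -0.051 -0.126] F [-2.2  2.5  4.1] 0.04412568251229151
```

Request:
servo_tool(rows="0 0 -0.1 0 0 -0.03 0.4;0 0 -0.2 0 0 -0.03 0.4")

```text
clock: 25.3
eef_pos: [0.5262, -0.1834, 0.0754]
tool_rot: [[0.994, 0.108, 0.0], [0.108, -0.994, -0.0], [0.0, 0.0, -1.0]]
ft_force: [-2.1, 1.7, 4.1]
width: 0.0438
gripper_force: 5.0
```

```bash
python3 t.py
```

```text
t 25.45 turned 3.379 q7 -40.5 [ 0.5263 -0.1834  0.0754] Tz -0.005 [ 0.168  0.011 -0.074 -0.125] F [-2.   1.7  3.8] 0.04377981331433275
```

Request:
servo_tool(rows="0 0 -0.1 0 0 -0.03 0.4;0 0 -0.2 0 0 -0.03 0.4")

```text
clock: 25.62
eef_pos: [0.5265, -0.1834, 0.0752]
tool_rot: [[0.999, 0.048, 0.001], [0.048, -0.999, -0.0], [0.001, 0.0, -1.0]]
ft_force: [-0.4, 0.5, 4.1]
width: 0.0438
gripper_force: 5.0
```

```bash
python3 t.py
```

```text
t 25.7667 turned 3.439 q7 -43.3 [ 0.5265 -0.1834  0.0752] Tz -0.051 [ 0.103  0.012 -0.113 -0.206] F [0.1 0.3 3.5] 0.04387892450088264
```

```bash
cat > u.py <<'E'
from plant import manip
s=manip.sense(); print(round(s['clock'],2),s['ft_torque'].round(3)[2],s['ft_force'].round(1),s['tool_rot'][1][1].round(3))
E
python3 u.py
```

```text
25.77 -0.206 [ 0.9 -0.8  3.1] -0.999
```

Request:
servo_tool(rows="0 0 0 0 0 -0.03 0.4;0 0 0 0 0 -0.03 0.4", force=6)

```text
clock: 25.93
eef_pos: [0.5264, -0.1833, 0.0751]
tool_rot: [[1.0, -0.012, 0.001], [-0.012, -1.0, -0.0], [0.001, 0.0, -1.0]]
ft_force: [2.1, -0.4, 1.2]
width: 0.0437
gripper_force: 6.0
```

```bash
python3 u.py
```

```text
25.93 0.153 [ 2.1 -0.4  1.2] -1.0
```

Request:
servo_tool(rows="0 0 0 0 0 -0.03 0.4")

```text
clock: 26.02
eef_pos: [0.5264, -0.1833, 0.0751]
tool_rot: [[0.999, -0.042, 0.0], [-0.042, -0.999, -0.0], [0.0, 0.0, -1.0]]
ft_force: [0.6, -0.9, 0.9]
width: 0.0438
gripper_force: 6.0
```

```bash
python3 u.py
```

```text
26.02 0.203 [ 0.6 -0.9  0.9] -0.999
```

Request:
servo_tool(rows="0 0 0 0 0 -0.03 0.4")

```text
clock: 26.1
eef_pos: [0.5263, -0.1834, 0.0751]
tool_rot: [[0.997, -0.072, 0.0], [-0.072, -0.997, -0.001], [0.0, 0.0, -1.0]]
ft_force: [1.0, -1.2, 0.6]
width: 0.0439
gripper_force: 6.0
```

```bash
python3 u.py
```

```text
26.1 0.164 [ 1.  -1.2  0.6] -0.997
```

Request:
servo_tool(rows="0 0 0 0 0 -0.03 0.4")

```text
clock: 26.18
eef_pos: [0.5263, -0.1833, 0.0751]
tool_rot: [[0.995, -0.102, 0.0], [-0.102, -0.995, -0.001], [0.0, 0.0, -1.0]]
ft_force: [2.2, -1.9, 0.2]
width: 0.0441
gripper_force: 6.0
```

```bash
python3 u.py
```

```text
26.18 0.221 [ 2.2 -1.9  0.2] -0.995
```

Request:
servo_tool(rows="0 0 0 0 0 -0.03 0.4")

```text
clock: 26.27
eef_pos: [0.5263, -0.1833, 0.0751]
tool_rot: [[0.991, -0.132, 0.0], [-0.132, -0.991, -0.0], [0.0, 0.0, -1.0]]
ft_force: [2.9, -1.9, 0.1]
width: 0.0438
gripper_force: 6.0
```

```bash
python3 u.py
```

```text
26.27 0.216 [ 2.9 -1.9  0.1] -0.991
```

The torque holds steady at about 0.19 N·m with the pads slipping at 6 N, so the collar is nipped. I'll release while still creeping clockwise, then rise.

Request:
servo_tool(rows="0 0 0 0 0 -0.02 0.65;0 0 0 0 0 0 0.65;0 0 0 0 0 0 0.65;0 0 0 0 0 0 0.65;0 0 0 0 0 0 0.65")

```text
clock: 26.68
eef_pos: [0.5261, -0.1829, 0.0749]
tool_rot: [[0.989, -0.148, -0.0], [-0.148, -0.989, 0.0], [-0.0, -0.0, -1.0]]
ft_force: [-0.6, 0.5, 0.1]
width: 0.0562
gripper_force: 0.0
```

Request:
servo_tool(rows="0 0 10 0 0 0 0.65;0 0 20 0 0 0 0.65;0 0 25 0 0 0 0.65;0 0 30 0 0 0 0.65;0 20 30 0 0 0 0.65;0 30 20 0 0 0 0.65;0 30 0 0 0 0 0.65;0 30 0 0 0 0 0.65")

```text
clock: 27.35
eef_pos: [0.5267, -0.0726, 0.2119]
tool_rot: [[0.989, -0.15, 0.003], [-0.15, -0.989, 0.001], [0.002, -0.002, -1.0]]
ft_force: [0.4, 2.1, -0.3]
width: 0.0566
gripper_force: 0.0
```

```bash
python3 - <<'E'
from h import *
s,c=cam('scene'); im=c['frame']; print(s['clock'],s['eef_pos'],s['ft_force'],s['width']); cv2.imwrite('pics/s5.png',cv2.resize(im[180:280,280:400],None,fx=6,fy=6,interpolation=cv2.INTER_CUBIC))
E
```

```text
27.35 [ 0.52671526 -0.07263243  0.21188347] [ 0.41409408  2.05670927 -0.25945472] 0.056594630808810706
```

View pics/s5.png

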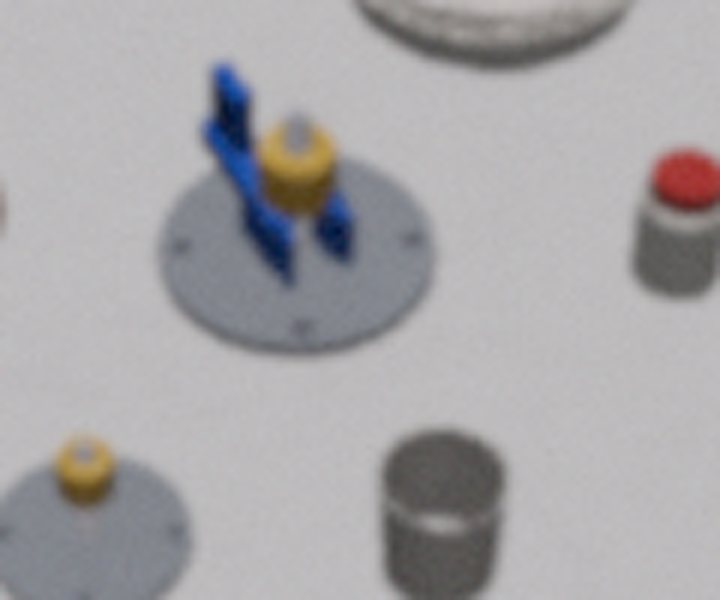

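The crop shows the collar (298,165) resting on the blue fork, the fork home round the rod on the base, and the jar and beaker untouched. Handing in.

```bash
python3 -c "
from plant import manip
print(manip.job_done())"
```

```text
the job is handed in; nothing more can be done
None
```

The job is handed in: the blue fork is home round the rod and the collar holds it at about 0.19 N·m, but I overtightened once to about 0.5 N·m before backing off and re-nipping, and the judge returned no verdict.

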